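# Put the incense bowl away in its glass case

### The arm

A 6-joint arm with a two-finger parallel gripper is mounted at the origin on the work surface. World frame = base frame: x ahead of the robot, y to its left, z up, the work surface at z = 0. Lengths are in m, angles in rad, forces in N, time in s.
With the tool pointing down it reaches from about 0.375 to 0.975 m from the base axis. Payload 3.8 kg.
Tool frame: the origin (TCP) lies midway between the tips of the shut fingers; the grasp point (between the pads) lies 19 mm behind it; z points along the fingers, y is the line along which they close (so a half turn about z gives the same grasp; the last joint's range is limited). The gripper opens to 85 mm and grips with 20 to 120 N. Pads are 22 mm wide; open, the fingers measure 114 mm over their backs; the gripper's body (76 mm by 85 mm) begins 54 mm behind the grasp point. The pads swing forward as they close: fully open they stand 13 mm farther back than shut.
Start: joints at [1.195, 0.264, 1.604, -0, 1.274, -0.037], TCP at [0.224, 0.637, 0.231] pointing down, gripper open.
Joint ranges: [-2.63, 2.63], [-0.94, 2.18], [0.31, 2.57], [-1.31, 4.45], [0, 2.66], [-2.55, 2.55]. Speed limits (rad/s): [2.57, 2.57, 3.14, 3.14, 3.14, 3.14].

### API

Orientations are given as [roll, pitch, yaw] about the fixed x, y, z axes, in that order (R = Rz(yaw) Ry(pitch) Rx(roll)).
In Python, from bench import manip, viewer gives the robot as it stands. The module is installed in compiled form; this text tells all that it offers.
- The arm moves only by the tool send_rows, never from a script. Its argument "motion" is one flat list of numbers, 7 for each row, row after row: the opening in per cent of the stroke, from 0 (shut) to 100 (fully open), then the shift along the tool's x, y, z in cm, then the turn, a rotation vector about the tool's x, y, z in degrees. In form: [claw, x, y, z, ax, ay, az, claw, x, y, z, ax, ay, az, ...]. A call has 1 to 12 rows; each row shifts and turns the commanded pose from where the row before left it, along the tool's axes as they then stand; what a row does not reach is not made up. A row lasts 1/10 s, in which the tool goes at most 50 mm and 8.59 degrees, less where a joint would pass 70% of its speed; a pose out of reach is approached as far as the arm can. A call is refused whole if a number of a shift passes 5 or a number of a turn 8.59, either way. A call with a gripper value outside its range is refused whole. The fingers move at their own pace and stop on an object; "force" is the grip in N (left out, the last holds). Time passes only in rows, so rows that do not move let the fingers close. It gives the time, the measured TCP pose, the force, the opening and the grip force at its end, in the units of the state.
- manip.state(): the state, without advancing time (a new reading comes with each control period).
- viewer.camera(name): name is "side" or "top" or "wrist"; returns the picture (384x512x3 uint8, red, green, blue); there is no depth.
- viewer.camera_model(name): a dict with "vertical_fov" (degrees; the focal length in pixels is half the picture's height over the tangent of half this angle, whatever the lens; pixels are square), "cx", "cy" (the principal point, pixels), "position" and "rotation" of the camera in the world; the wrist camera has in their place "tool_from_camera" (4x4, takes a point from camera to tool coordinates, whose origin is the TCP and whose axes are the flange's). Camera axes: x right, y up, looking along -z (the intrinsics and any distortion apply to the point x, -y, -z); pixel columns grow to the right and rows downward; lengths in m; the calibration is good to about 2 mm. A picture is of the moment at which its call begins: read the wrist's pose just before it. camera_model takes no time and is no camera call.
- manip.finish_job(): hands the job in; it is judged then, once.
The state is a dict: "time_s": time; "joints": joint angles; "dq": joint speeds; "joint_torque": joint torques, N m; "tcp_pos": TCP position; "ee_rot": TCP orientation; "force": force on the tool from outside, world axes, zero at the start; "ft_torque": the same for the moment, N m; "finger_gap": finger opening in m; "finger_force": force on a finger pad.
Only numpy, scipy, OpenCV 4.12 (cv2) and the standard library are available. Lean on these libraries where they do the work, as an engineer would, in place of code of your own. Each camera call takes 0.05 s, during which the arm holds its last target. There are 200 camera calls.

### The job

Put the aluminium incense bowl away in the glass case: slide it along the ledge, keeping it flat on the wood and not lifting it, between the two cups and under the raised sash until it stands wholly inside. Then bring the sash all the way down by the bar handle on its top and let go. Leave the cups, teapot, vase and candlesticks standing where they are.

Things in the scene. Friction and masses are not known exactly. Their poses are not given: they have to be found in the camera images.
- incense_bowl: Open aluminium bowl, round, 90 mm across and 55 mm high, straight-sided above a 10 mm high tapered foot, wall 4 mm, about 0.3 kg, loose on the ledge before the open front of the case. Origin: centre of its underside; z up.
- case: Fixed bottomless glass case with dark wood edges, open front facing left (the +y side) as seen from the robot. Origin: on the ledge, middle of the opening, in the sash plane; x points into the case (to the right), y away from the robot, z up. Opening 230 mm wide, 150 high; glass roof at 150 mm. Two upright sash guides, 280 mm high, 26 mm along x, 20 along y, centred at y = +-125 mm.
- case_back (a point): Point on the ledge, middle of the front face of the 22 mm high wooden rail that closes the foot of the case's open back; 161 mm from the case's origin along its x.
- sash (a joint): Height (m) of the vertical sliding sash in the case's open front (aluminium frame with glass, 224 mm wide, 150 high, 14 thick): 0 = fully down on the ledge, 0.15 = fully up; its lower edge is this high over the ledge. Friction holds it where it is left; about 5 N pushes it down.
- sash_handle (a point): Middle of the top face of the sash's bar handle. The bar lies along the case's y, 90 mm long, 18 mm wide and 14 mm thick, on two short stubs (at y = +-35 mm) above the sash's top edge, with 21 mm free below it; nothing stands above it. 185 mm over the ledge when the sash is down, moves with it.
- cup1: White porcelain cup, 60 mm across, 50 mm high, on the far side of the way into the case. Origin: centre of its underside.
- cup2: The same cup, on the near (robot) side of the way into the case. Origin: centre of its underside.
- cup3: The same cup, standing off to the right among teapot and vase. Origin: centre of its underside.
- teapot: Red ceramic teapot, 118 mm high, body 116 mm across, about 185 mm over spout (+x) and handle (-x). Origin: centre of its underside.
- vase: Closed porcelain vase, 84 mm across, 135 mm high. Origin: centre of its underside.
- candlestick1: Brass candlestick, foot 72 mm across, 125 mm high, at the far right. Origin: centre of its underside.
- candlestick2: Like the other candlestick, further from the robot. Origin: centre of its underside.
There are look-alikes about, which are no part of the job. Several things have the shape of the incense_bowl; the one meant has the colours described above.

How it is judged:
By the outcome, as a careful person would: the job done as asked, in the order asked, and still so for the second after the job is handed in, with the robot touching nothing.
It also fails if it takes over 51 s, if anything falls off the work surface, if the arm or the gripper's body presses on something with over 40 N, if the wrist force passes 120 N, or if a joint passes its speed limit or range.

## Working session

There is one attempt and no reset: what is moved stays moved. The work goes in short steps, Python scripts to look and compute and a tool call to move; the robot and the scene stay as the last step left them, time stands still between calls to the robot, and variables do not carry over. Pictures are saved under pics/ and viewed, at most 13 in all, crops included, and the job is handed in when it is done.

Besides the shell and the picture viewer there is one more tool, called after "Request:" as name(argument=value, ...), one argument or row to a line, values as JSON. send_rows: Moves the arm, as the interface text tells. Its arguments: {"type":"object","properties":{"motion":{"type":"array"},"force":{"type":"number"}},"required":["motion"]}

```bash
mkdir -p pics
python3 - <<'E'
from bench import manip, viewer
import cv2,json
for n in("top","side"):
    im=viewer.camera(n); cv2.imwrite(f"pics/{n}0.png",cv2.resize(im[:,:,::-1],(800,600),interpolation=cv2.INTER_CUBIC))
for n in("top","side","wrist"):print(n,viewer.camera_model(n))
s=manip.state();print(s['tcp_pos'],s['ee_rot'],s['time_s'],s['force'])
E
```

```text
top {'vertical_fov': 42.14467345405993, 'cx': 255.42427945502288, 'cy': 192.3415242277715, 'position': array([ 0.32057877, -0.14205823,  1.58176071]), 'rotation': array([ 0.1205832 ,  0.00399439, -1.55466835])}
side {'vertical_fov': 51.377148717316445, 'cx': 263.91303555358786, 'cy': 189.86090256793238, 'position': array([-0.01544724, -0.49183786,  1.40112565]), 'rotation': array([ 0.44284757, -0.00279701, -0.99834663])}
wrist {'vertical_fov': 58.286671151907534, 'cx': 256.50284187725003, 'cy': 197.06970983067885, 'tool_from_camera': array([[ 5.02576607e-04,  9.44661084e-01,  3.28047533e-01,
         8.37733461e-02],
       [ 9.99999688e-01, -2.74650949e-04, -7.41125485e-04,
         6.41634128e-04],
       [-6.10013838e-04,  3.28047803e-01, -9.44660927e-01,
        -1.42856960e-01],
       [ 0.00000000e+00,  0.00000000e+00,  0.00000000e+00,
         1.00000000e+00]])}
[0.22409329 0.63601812 0.23005735] [-3.13954537e+00 -8.93430006e-05  2.80278039e+00] 0.1 [-0.36077272  0.27724776 -0.23643798]
```

View pics/top0.png

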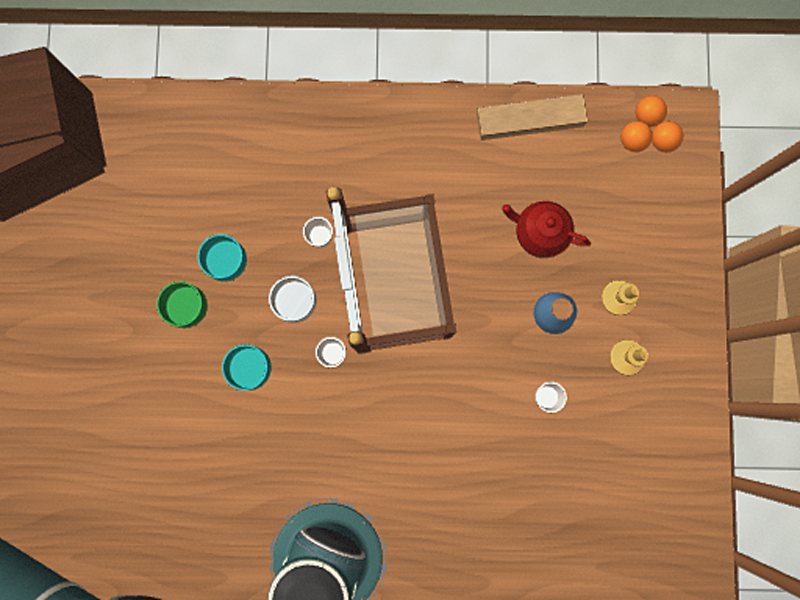

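View pics/side0.png

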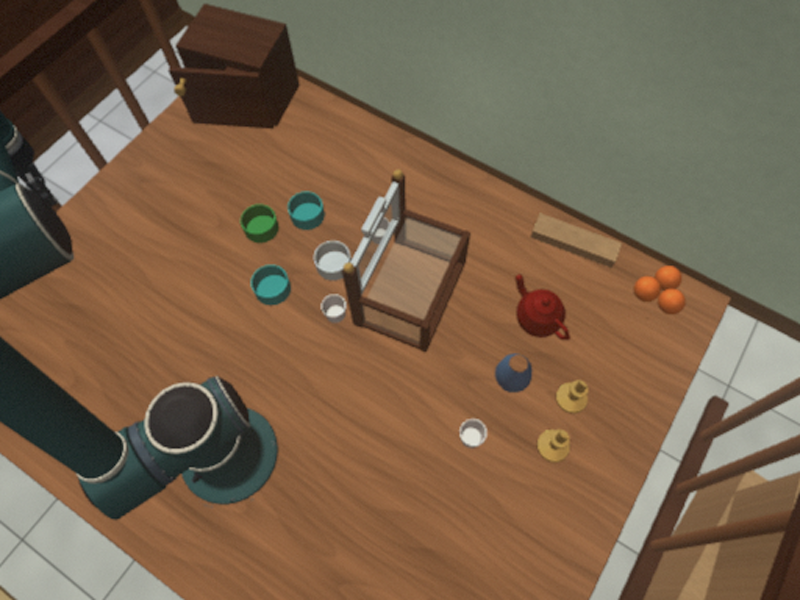

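Bowl-shaped things in the top view: silver (292,299), teal (222,257), teal (246,367), green (181,304). The silver one in front of the case fits the aluminium description. I'll confirm it in an enlarged crop.

```bash
cat > h.py <<'E'
import numpy as np
from scipy.spatial.transform import Rotation as R
from bench import manip, viewer
def cam(n,st=None):
    m=viewer.camera_model(n); f=192/np.tan(np.radians(m['vertical_fov'])/2)
    if n=='wrist':
        T=m['tool_from_camera']; Rt=R.from_euler('xyz',st['ee_rot']).as_matrix()
        return f,m['cx'],m['cy'],np.array(st['tcp_pos'])+Rt@T[:3,3],Rt@T[:3,:3]
    return f,m['cx'],m['cy'],m['position'],R.from_euler('xyz',m['rotation']).as_matrix()
def back(c,u,v,z):
    f,cx,cy,p,Rm=c; d=Rm@np.array([(u-cx)/f,-(v-cy)/f,-1]); return p+d*(z-p[2])/d[2]
def proj(c,P):
    f,cx,cy,p,Rm=c; q=Rm.T@(np.asarray(P)-p); return cx+f*q[0]/-q[2], cy-f*q[1]/-q[2]
E
python3 - <<'E'
import cv2
im=cv2.imread('pics/top0.png')
from bench import viewer
im=viewer.camera('top')[:,:,::-1]
cv2.imwrite('pics/topc.png',cv2.resize(im[115:235,165:305],None,fx=5,fy=5,interpolation=cv2.INTER_CUBIC))
im=viewer.camera('side')[:,:,::-1]
cv2.imwrite('pics/sidec.png',cv2.resize(im[100:230,190:310],None,fx=4.6,fy=4.6,interpolation=cv2.INTER_CUBIC))
E
```

```text
(no output)
```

View pics/topc.png

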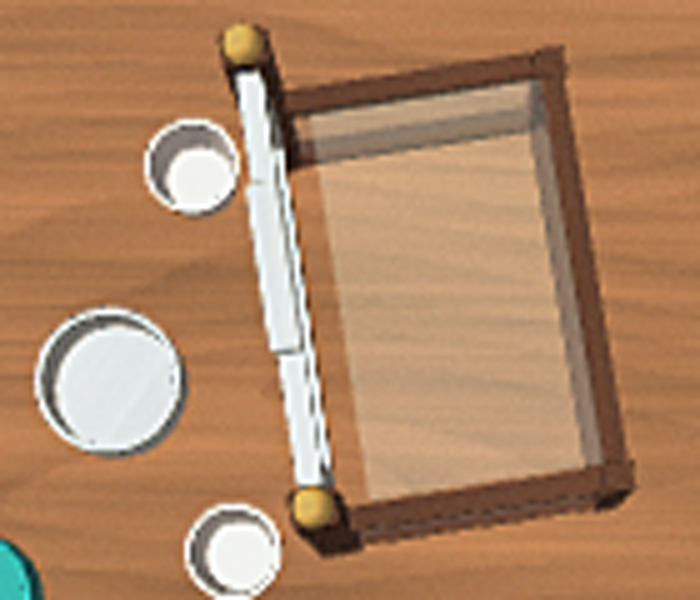

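View pics/sidec.png

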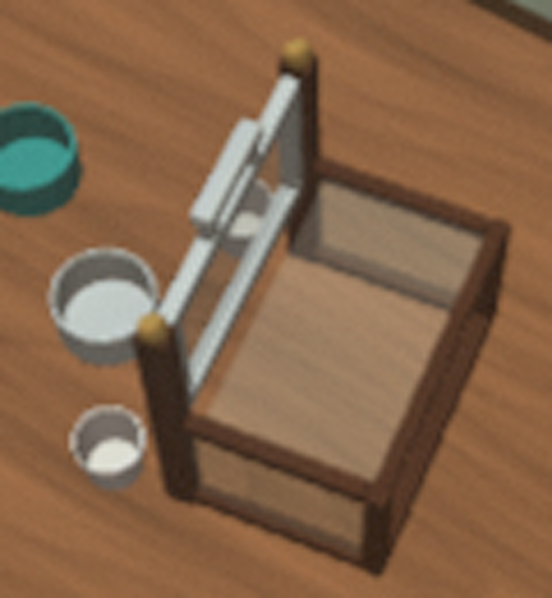

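Confirmed: the grey metal bowl (topc 111,382) is the aluminium one. The cups are at topc (191,167) and (233,551), the guide knobs at (245,45) and (314,508), and the handle runs from about (260,182) to (285,352).

Run:
```python
from h import *
from scipy.optimize import least_squares
t=cam('top');s=cam('side')
T=lambda a,b:(165+(a-2)/5,115+(b-2)/5)
S=lambda a,b:(190+(a-2)/4.6,100+(b-2)/4.6)
def tri(a,b):
    r=least_squares(lambda P:np.r_[np.subtract(proj(t,P),a),np.subtract(proj(s,P),b)],[.4,.1,.1]);return r.x.round(4),r.fun.round(1)
for n,a,z in[('bowl',(111,382),.055),('bowlL',(35,382),.055),('bowlR',(186,382),.055),('cup1',(191,167),.05),('cup2',(233,551),.05)]: print(n,back(t,*T(*a),z).round(4))
for n,a,z in[('bowl',(105,288),.055),('cup2',(108,436),.05)]: print(n,'side',back(s,*S(*a),z).round(4))
print('knobs',tri(T(245,45),S(297,52)),tri(T(314,508),S(151,326)))
print('handle mid',tri(T(272,268),S(228,172)))
print('case back corners', tri(T(560,50),S(505,228)),tri(T(631,465),S(378,490)))
for z in(.32,.335): print('handle top',back(t,*T(259,184),z),back(t,*T(286,352),z))
print('knob z', back(t,*T(245,45),.285),back(t,*T(314,508),.285))
```

```text
bowl [0.5063 0.0791 0.055 ]
bowlL [0.5056 0.126  0.055 ]
bowlR [0.507  0.0327 0.055 ]
cup1 [0.6433 0.0341 0.05  ]
cup2 [0.4035 0.0013 0.05  ]
bowl side [0.5147 0.0818 0.055 ]
cup2 side [0.4068 0.0012 0.05  ]
knobs (array([ 0.6587, -0.0209,  0.2929]), array([ 0.1, -0.1, -0.2,  0. ])) (array([ 0.4135, -0.0631,  0.293 ]), array([ 0.1, -0.1, -0.2,  0. ]))
handle mid (array([ 0.5384, -0.0398,  0.3028]), array([ 0.5, -0.4, -0.8,  0.2]))
case back corners (array([ 0.6964, -0.1924,  0.146 ]), array([-0.1,  0.1,  0.2, -0. ])) (array([ 0.4484, -0.2335,  0.1581]), array([-0.8,  0.7,  1.2, -0.3]))
handle top [ 0.57806535 -0.03227865  0.32      ] [ 0.49092263 -0.04831618  0.32      ]
handle top [ 0.57500431 -0.03358373  0.335     ] [ 0.48889756 -0.0494306   0.335     ]
knob z [ 0.66050664 -0.01983718  0.285     ] [ 0.4138193  -0.06230691  0.285     ]
```

Run:
```python
from h import *
s=manip.state();q=s['joints']
RY=lambda a:R.from_euler('y',a);RZ=lambda a:R.from_euler('z',a)
M=RZ(q[0])*RY(q[1]+q[2])*RZ(q[3])*RY(q[4])*RZ(q[5]+np.pi/2)
print((M.inv()*R.from_euler('xyz',s['ee_rot'])).as_rotvec())
th=np.radians(-80.2);X=np.array([np.cos(th),np.sin(th),0]);Z=np.array([0,0,1.])
for tilt in(30,45,60,75):
  a=np.radians(tilt)
  z=np.sin(a)*X-np.cos(a)*Z; x=np.cos(a)*X+np.sin(a)*Z
  for nm,xx in(('camup',x),('camdown',-x)):
    G=np.stack([xx,np.cross(z,xx),z],1)
    for tcp in((.51,.14,.03),(.54,-.06,.03)):
      wc=np.array(tcp)-.25*z;q1=np.arctan2(wc[1],wc[0])
      for p in(100,130):
        W=(RZ(q1)*RY(np.radians(p))).inv()*R.from_matrix(G)*RZ(-np.pi/2)
        print(tilt,nm,tcp,p,np.degrees(q1).round(),W.as_euler('ZYZ',degrees=True).round())
```

```text
[ 7.98243849e-17  1.63958474e-16 -1.17340533e-19]
30 camup (0.51, 0.14, 0.03) 100 28.0 [ -28.   90. -159.]
30 camup (0.51, 0.14, 0.03) 130 28.0 [ -32.   64. -144.]
30 camup (0.54, -0.06, 0.03) 100 7.0 [ -30.   80. -177.]
30 camup (0.54, -0.06, 0.03) 130 7.0 [ -38.   55. -159.]
30 camdown (0.51, 0.14, 0.03) 100 28.0 [-28.  90.  21.]
30 camdown (0.51, 0.14, 0.03) 130 28.0 [-32.  64.  36.]
30 camdown (0.54, -0.06, 0.03) 100 7.0 [-30.  80.   3.]
30 camdown (0.54, -0.06, 0.03) 130 7.0 [-38.  55.  21.]
45 camup (0.51, 0.14, 0.03) 100 33.0 [ -41.   99. -156.]
45 camup (0.51, 0.14, 0.03) 130 33.0 [ -42.   76. -136.]
45 camup (0.54, -0.06, 0.03) 100 13.0 [ -45.   85. -171.]
45 camup (0.54, -0.06, 0.03) 130 13.0 [ -51.   65. -148.]
45 camdown (0.51, 0.14, 0.03) 100 33.0 [-41.  99.  24.]
45 camdown (0.51, 0.14, 0.03) 130 33.0 [-42.  76.  44.]
45 camdown (0.54, -0.06, 0.03) 100 13.0 [-45.  85.   9.]
45 camdown (0.54, -0.06, 0.03) 130 13.0 [-51.  65.  32.]
60 camup (0.51, 0.14, 0.03) 100 37.0 [ -54.  107. -157.]
60 camup (0.51, 0.14, 0.03) 130 37.0 [ -51.   89. -133.]
60 camup (0.54, -0.06, 0.03) 100 17.0 [ -59.   91. -168.]
60 camup (0.54, -0.06, 0.03) 130 17.0 [ -62.   76. -142.]
60 camdown (0.51, 0.14, 0.03) 100 37.0 [-54. 107.  23.]
60 camdown (0.51, 0.14, 0.03) 130 37.0 [-51.  89.  47.]
60 camdown (0.54, -0.06, 0.03) 100 17.0 [-59.  91.  12.]
60 camdown (0.54, -0.06, 0.03) 130 17.0 [-62.  76.  38.]
75 camup (0.51, 0.14, 0.03) 100 39.0 [ -68.  115. -161.]
75 camup (0.51, 0.14, 0.03) 130 39.0 [ -59.  101. -133.]
75 camup (0.54, -0.06, 0.03) 100 20.0 [ -73.   97. -168.]
75 camup (0.54, -0.06, 0.03) 130 20.0 [ -72.   88. -139.]
75 camdown (0.51, 0.14, 0.03) 100 39.0 [-68. 115.  19.]
75 camdown (0.51, 0.14, 0.03) 130 39.0 [-59. 101.  47.]
75 camdown (0.54, -0.06, 0.03) 100 20.0 [-73.  97.  12.]
75 camdown (0.54, -0.06, 0.03) 130 20.0 [-72.  88.  41.]
```

Request:
send_rows(
  motion=[47, -3.5, -3.1, 0, 0, 0, 0, 47, -3.5, -3.1, 0, 0, 0, 0, 47, -3.5, -3.1, 0, 0, 0, 0, 47, -3.5, -3.1, 0, 0, 0, 0, 47, -3.5, -3.1, 0, 0, 0, 0, 47, -3.5, -3.1, 0, 0, 0, 0, 47, -3.5, -3.1, 0, 0, 0, 0, 47, -3.5, -3.1, 0, 0, 0, 0, 47, -3.5, -3.1, 0, 0, 0, 0, 47, -3.5, -3.1, 0, 0, 0, 0, 47, -3.5, -3.1, 0, 0, 0, 0, 47, -3.5, -3.1, 0, 0, 0, 0],
)

```text
time_s: 1.4
tcp_pos: [0.4973, 0.1443, 0.2314]
ee_rot: [3.141, 0.0, 2.803]
force: [0.8, 0.7, -0.8]
finger_gap: 0.0404
finger_force: 0.0
```

Request:
send_rows(
  motion=[47, 0, 0, 0, 0, 0, 7.6, 47, 0, 0, 0, 0, 0, 7.6, 47, 0, 0, 0, 0, 0, 7.6, 47, 0, 0, 0, 0, 0, 7.6, 47, 0, 0, 0, 0, 0, 7.6, 47, 0, 0, 0, 0, 0, 7.6, 47, 0, 0, 0, 0, 0, 7.6, 47, 0, 0, 0, 0, 0, 7.6, 47, 0, 0, 0, 0, -8, 0, 47, 0, 0, 0, 0, -8, 0, 47, 0, 0, 0, 0, -8, 0, 47, 0, 0, 0, 0, 0, 0],
)

```text
time_s: 2.6
tcp_pos: [0.4956, 0.1486, 0.2294]
ee_rot: [-3.138, 0.421, 1.748]
force: [-0.6, 1.0, -0.7]
finger_gap: 0.0399
finger_force: 0.0
```

Run:
```python
from h import *
import cv2
s=manip.state();print(s['time_s'],s['tcp_pos'],s['ee_rot'],np.degrees(s['joints']).round(),s['finger_gap'],s['force'])
print(R.from_euler('xyz',s['ee_rot']).as_matrix().round(3))
im=viewer.camera('wrist')[:,:,::-1]
cv2.imwrite('pics/w1.png',cv2.resize(im,None,fx=1.5,fy=1.5,interpolation=cv2.INTER_CUBIC))
```

```text
2.6 [0.4955758  0.14864498 0.22939579] [-3.13789351  0.42077208  1.74820382] [ 29.   3. 109. -23.  77.  26.] 0.03992345606715366 [-0.64169903  0.96841474 -0.71959466]
[[-0.161  0.985  0.068]
 [ 0.898  0.175 -0.403]
 [-0.408 -0.003 -0.913]]
```

View pics/w1.png

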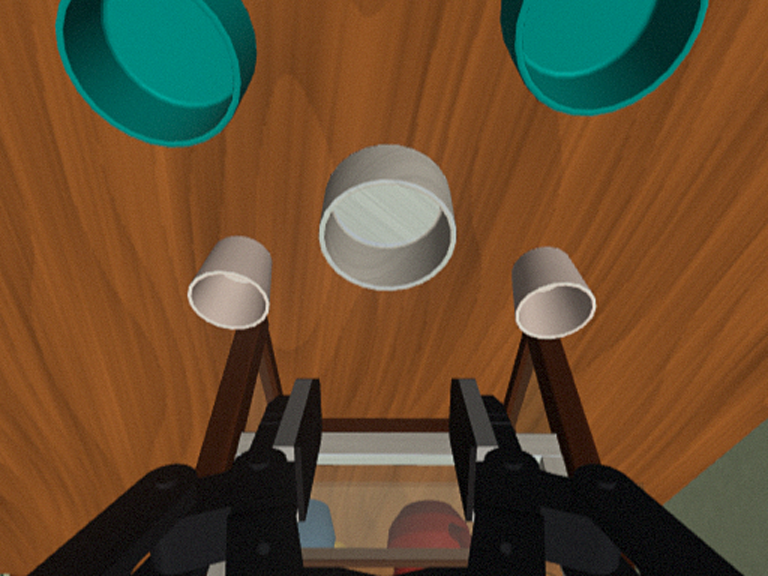

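The bowl rim centre is at (388,234), the cup rims at (229,300) and (556,310), and the sash lower rail's edge runs at about v=434 from 243 to 558. The path between the cups is clear.

```bash
cat >> h.py <<'E'
O=np.array([.536,-.042,0]);XC=np.array([.170,-.9856,0]);YC=np.array([.9856,.170,0])
def cf(P): d=np.asarray(P)-O; return np.array([d@XC,d@YC,P[2]]).round(4)
E
python3 - <<'E'
from h import *
s=manip.state();c=cam('wrist',s)
W=lambda a,b:((a-.25)/1.5,(b-.25)/1.5)
for n,a,z in[('bowl',(388,234),.055),('cup near',(229,300),.05),('cup far',(556,310),.05)]:
    P=back(c,*W(*a),z);print(n,P.round(4),cf(P))
for a in((243,433),(558,433),(400,434)):
    P0=c[3];P1=back(c,*W(*a),0);d=P1-P0
    t=((O-P0)@XC-.007)/(d@XC);P=P0+t*d;print('sash low',P.round(3),cf(P))
print('tcp',cf(s['tcp_pos']))
E
```

```text
bowl [0.5095 0.086  0.055 ] [-0.1306 -0.0043  0.055 ]
cup near [0.4054 0.0028 0.05  ] [-0.0663 -0.1211  0.05  ]
cup far [0.6468 0.0355 0.05  ] [-0.0576  0.1224  0.05  ]
sash low [ 0.43  -0.053  0.125] [-0.007  -0.1065  0.1247]
sash low [ 0.651 -0.015  0.124] [-0.007   0.1178  0.1236]
sash low [ 0.54  -0.034  0.125] [-0.007   0.0051  0.125 ]
tcp [-0.194  -0.0073  0.2299]
```

Request:
send_rows(
  motion=[47, 0.5, 0.15, -0.22, 0, 0, 0, 47, 0.5, 0.15, -0.23, 0, 0, 0, 47, 1.07, 0, 2.4, 0, 0, 0, 47, 1.07, 0, 2.4, 0, 0, 0, 47, 1.07, 0, 2.4, 0, 0, 0, 47, 1.07, 0, 2.4, 0, 0, 0, 47, 1.07, 0, 2.4, 0, 0, 0, 47, 1.07, 0, 2.4, 0, 0, 0, 47, 1.07, 0, 2.4, 0, 0, 0, 47, 1.0, 0, 2.2, 0, 0, 0, 47, 0, 0, 0, 0, 0, 0],
)

```text
time_s: 3.75
tcp_pos: [0.4958, 0.1557, 0.0206]
ee_rot: [-3.136, 0.42, 1.741]
force: [-1.1, 0.0, -0.0]
finger_gap: 0.0404
finger_force: 0.0
```

Run:
```python
from h import *
import cv2
s=manip.state();print(s['time_s'],cf(s['tcp_pos']),s['ee_rot'],s['force'])
im=viewer.camera('wrist')[:,:,::-1]
cv2.imwrite('pics/w2.png',im)
```

```text
3.75 [-0.2017 -0.006   0.0206] [-3.13557999  0.41974642  1.74140527] [-1.06453479  0.02063739 -0.04620467]
```

View pics/w2.png

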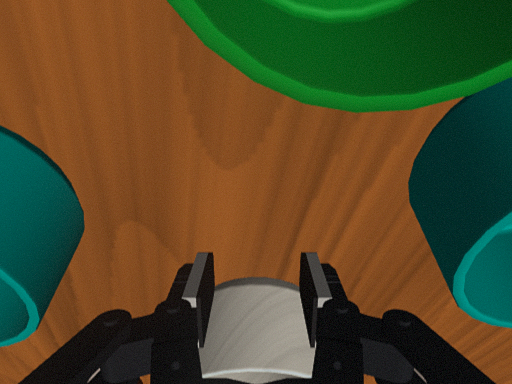

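The fingers straddle the bowl's rear centre, and both teal bowls and the green one are clear. Pushing now.

Request:
send_rows(
  motion=[47, -0.91, 0, 0.41, 0, 0, 0, 47, -0.91, 0, 0.41, 0, 0, 0, 47, -0.91, 0, 0.41, 0, 0, 0, 47, -0.91, 0, 0.41, 0, 0, 0, 47, -0.91, 0, 0.41, 0, 0, 0, 47, -0.91, 0, 0.41, 0, 0, 0, 47, -0.91, 0, 0.41, 0, 0, 0, 47, -0.91, 0, 0.41, 0, 0, 0, 47, -0.91, 0, 0.41, 0, 0, 0, 47, -0.91, 0, 0.41, 0, 0, 0],
)

```text
time_s: 4.8
tcp_pos: [0.5149, 0.0586, 0.0227]
ee_rot: [-3.141, 0.419, 1.742]
force: [-0.4, 2.7, 2.8]
finger_gap: 0.04
finger_force: 1.7
```

Run:
```python
from h import *
s=manip.state();print(s['time_s'],cf(s['tcp_pos']),s['ee_rot'],s['force'],np.degrees(s['joints']).round())
```

```text
4.8 [-0.1027 -0.0037  0.0227] [-3.14143628  0.4189302   1.74170357] [-0.3882549   2.74392399  2.75810811] [ 19.  15. 120. -30.  53.  30.]
```

Request:
send_rows(
  motion=[47, -0.46, 0, 0.2, 0, -4.4, 0, 47, -0.44, 0, 0.24, 0, -4.4, 0, 47, -0.42, 0, 0.27, 0, -4.4, 0, 47, -0.35, 0, 0.35, 0, -4.4, 0, 47, -0.33, 0, 0.4, 0, -4.4, 0, 47, -0.3, 0, 0.4, 0, -4.4, 0, 47, 0, 0, 0, 0, 0, 0],
)

```text
time_s: 5.5
tcp_pos: [0.5189, 0.0294, 0.0188]
ee_rot: [-3.134, 0.882, 1.749]
force: [0.4, 0.2, -0.7]
finger_gap: 0.0402
finger_force: 0.3
```

Run:
```python
from h import *
import cv2
s=manip.state();print(s['time_s'],cf(s['tcp_pos']),s['ee_rot'],s['force'],np.degrees(s['joints']).round())
im=viewer.camera('side')[:,:,::-1]
cv2.imwrite('pics/s2.png',cv2.resize(im[90:250,170:330],None,fx=3.7,fy=3.7,interpolation=cv2.INTER_CUBIC))
```

```text
5.5 [-0.0733 -0.0047  0.0188] [-3.13449513  0.88174951  1.74904678] [ 0.36167276  0.22030421 -0.66200287] [ 29.  27. 118. -52.  68.  54.]
```

View pics/s2.png

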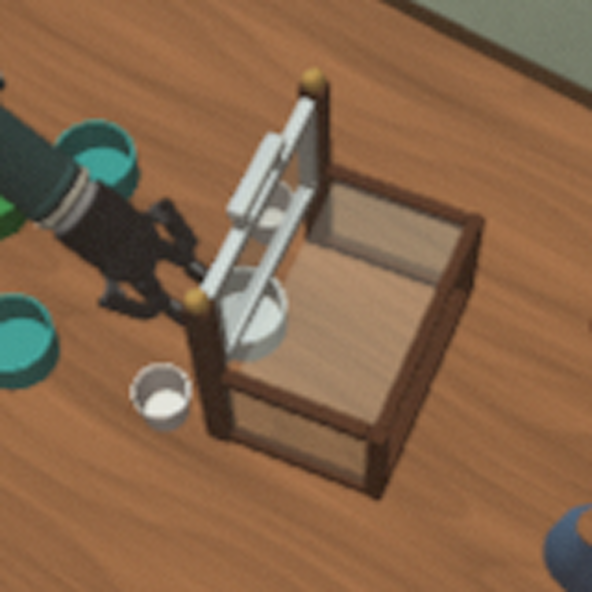

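The bowl is halfway under the sash, between the cups, and the gripper is clear. Continuing.

Request:
send_rows(
  motion=[47, -0.64, 0, 0.77, 0, 0, 0, 47, -0.64, 0, 0.77, 0, 0, 0, 47, -0.64, 0, 0.77, 0, 0, 0, 47, -0.64, 0, 0.77, 0, 0, 0, 47, -0.64, 0, 0.77, 0, 0, 0, 47, -0.64, 0, 0.77, 0, 0, 0, 47, -0.64, 0, 0.77, 0, 0, 0, 47, -0.32, 0, 0.38, 0, 0, 0],
)

```text
time_s: 6.35
tcp_pos: [0.5327, -0.0453, 0.021]
ee_rot: [-3.141, 0.88, 1.741]
force: [-0.6, 1.4, 0.9]
finger_gap: 0.0396
finger_force: 0.8
```

Run:
```python
from h import *
s=manip.state();print(s['time_s'],cf(s['tcp_pos']),s['ee_rot'],s['force'],np.degrees(s['joints']).round())
```

```text
6.35 [ 0.0027 -0.0038  0.021 ] [-3.14145286  0.87990828  1.74092835] [-0.58427241  1.38385839  0.93107944] [ 22.  25. 121. -57.  64.  53.]
```

Request:
send_rows(
  motion=[47, -0.38, 0, 0.46, 0, 0, 0, 47, -0.38, 0, 0.46, 0, 0, 0, 47, -0.32, 0, 0.38, 0, 0, 0, 47, -0.32, 0, 0.38, 0, 0, 0, 47, -0.2, 0, 0.24, 0, 0, 0, 47, 0, 0, 0, 0, 0, 0],
)

```text
time_s: 6.95
tcp_pos: [0.5369, -0.0692, 0.021]
ee_rot: [-3.141, 0.88, 1.742]
force: [0.8, 0.2, 0.2]
finger_gap: 0.0403
finger_force: 0.1
```

Run:
```python
from h import *
import cv2
s=manip.state();print(s['time_s'],cf(s['tcp_pos']),s['force'])
im=viewer.camera('side')[:,:,::-1]
a=cv2.resize(im[110:230,190:310],None,fx=3.3,fy=3.3,interpolation=cv2.INTER_CUBIC)
im=viewer.camera('top')[:,:,::-1]
b=cv2.resize(im[115:235,185:305],None,fx=3.3,fy=3.3,interpolation=cv2.INTER_CUBIC)
cv2.imwrite('pics/s3.png',cv2.hconcat([a,b]))
```

```text
6.95 [ 0.027  -0.0038  0.021 ] [0.82161149 0.21422091 0.20440936]
```

View pics/s3.png

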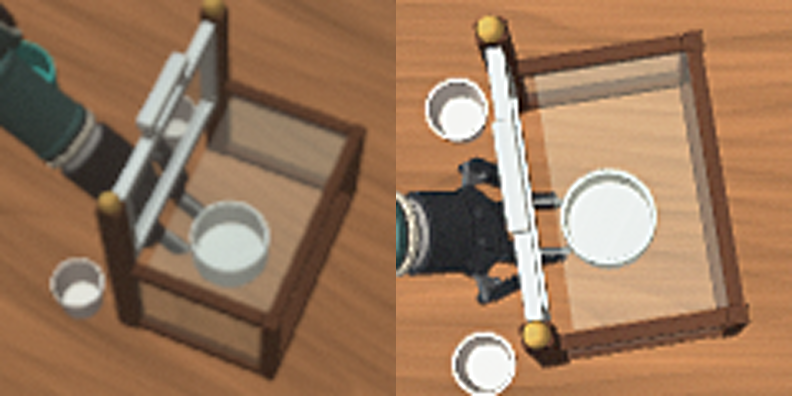

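Request:
send_rows(
  motion=[47, 0.64, 0, -0.77, 0, 0, 0, 47, 0.96, 0, -1.16, 0, 0, 0, 47, 0.96, 0, -1.16, 0, 0, 0, 47, 0.96, 0, -1.16, 0, 0, 0, 47, 0.96, 0, -1.16, 0, 0, 0, 47, 0.96, 0, -1.16, 0, 0, 0, 47, 0.96, 0, -1.16, 0, 0, 0, 47, 0.64, 0, -0.77, 0, 0, 0, 47, 0, 0, 0, 0, 0, 0],
)

```text
time_s: 7.95
tcp_pos: [0.5185, 0.0416, 0.021]
ee_rot: [3.141, 0.879, 1.743]
force: [0.3, -0.5, 0.9]
finger_gap: 0.0404
finger_force: 0.0
```

Run:
```python
from h import *
s=manip.state();print(s['time_s'],cf(s['tcp_pos']),s['force'])
print(cf(back(cam('top'),185+(608-396)/3.3,115+218/3.3,.055)), cf(back(cam('side'),190+230/3.3,110+230/3.3,.055)))
```

```text
7.95 [-0.0854 -0.003   0.021 ] [ 0.34297362 -0.4737596   0.87082162]
[ 0.071  -0.0079  0.055 ] [0.0722 0.0021 0.055 ]
```

Request:
send_rows(
  motion=[0, -2.77, 0, -2.3, 0, 0, 0, 0, -2.77, 0, -2.3, 0, 0, 0, 0, -2.77, 0, -2.3, 0, 0, 0, 0, -2.77, 0, -2.3, 0, 0, 0, 0, -2.77, 0, -2.3, 0, 0, 0, 0, -2.77, 0, -2.3, 0, 0, 0, 0, -2.77, 0, -2.3, 0, 0, 0, 0, -2.77, 0, -2.3, 0, 0, 0, 0, -2.77, 0, -2.3, 0, 0, 0, 0, -2.77, 0, -2.3, 0, 0, 0],
)

```text
time_s: 8.95
tcp_pos: [0.5175, 0.0398, 0.3823]
ee_rot: [-3.141, 0.88, 1.741]
force: [1.6, -0.4, -0.3]
finger_gap: 0.0001
finger_force: 0.0
```

Request:
send_rows(
  motion=[0, 0, 0, 0, 0, 7.2, 0, 0, 0, 0, 0, 0, 7.2, 0, 0, 0, 0, 0, 0, 7.2, 0, 0, 0, 0, 0, 0, 7.2, 0, 0, 0, 0, 0, 0, 7.2, 0, 0, 0, 0, 0, 0, 7.2, 0, 0, 0, 0, 0, 0, 7.2, 0, 0, 0, 0, 0, 0, 0, 0],
)

```text
time_s: 9.75
tcp_pos: [0.5181, 0.0371, 0.3812]
ee_rot: [-3.142, -0.0, 1.735]
force: [0.3, -0.7, -0.4]
finger_gap: -0.0
finger_force: 0.0
```

Run:
```python
from h import *
import cv2
s=manip.state();print(s['time_s'],s['tcp_pos'],cf(s['tcp_pos']),s['ee_rot'],s['finger_gap'])
im=viewer.camera('wrist')[:,:,::-1]
cv2.imwrite('pics/w3.png',cv2.resize(im,None,fx=1.5,fy=1.5))
```

```text
9.75 [0.51813052 0.03711589 0.38122828] [-0.081  -0.0042  0.3812] [-3.14157375e+00 -4.93608672e-04  1.73526432e+00] -4.3248695016544855e-06
```

View pics/w3.png

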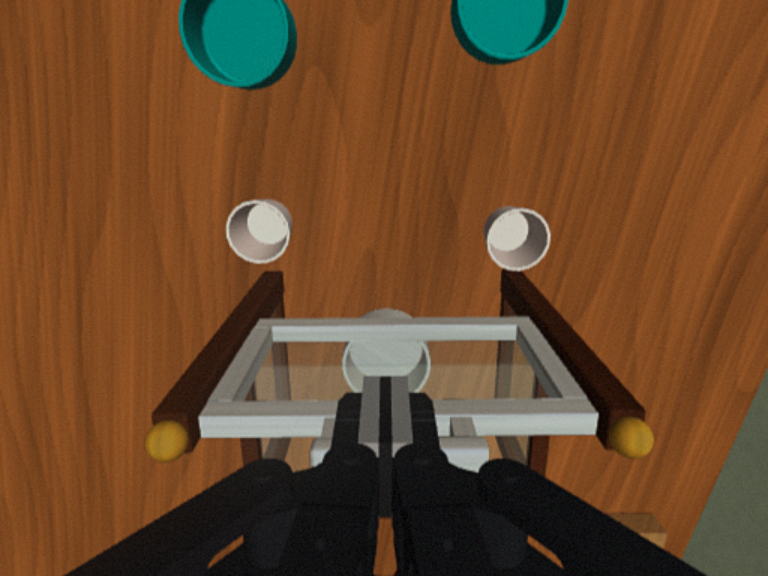

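Request:
send_rows(
  motion=[0, -2.7, 0.2, 0, 0, 0, 0, 0, -2.7, 0.2, 0, 0, 0, 0, 0, -2.7, 0.1, 0, 0, 0, 0, 0, 0, 0, 2, 0, 0, 0, 0, 0, 0, 2, 0, 0, 0, 0, 0, 0, 0.7, 0, 0, 0, 0, 0, 0, 0.7, 0, 0, 0, 0, 0, 0, 0.7, 0, 0, 0, 0, 0, 0, 0.7, 0, 0, 0, 0, 0, 0, 0.7, 0, 0, 0, 0, 0, 0, 0.7, 0, 0, 0],
)

```text
time_s: 10.9
tcp_pos: [0.5371, -0.0381, 0.2998]
ee_rot: [3.14, 0.0, 1.742]
force: [-1.8, 1.1, 4.7]
finger_gap: -0.0001
finger_force: 2.3
```

Run:
```python
from h import *
import cv2
s=manip.state();print(s['time_s'],cf(s['tcp_pos']),s['ee_rot'],s['force'])
im=viewer.camera('side')[:,:,::-1]
a=cv2.resize(im[90:230,190:310],None,fx=3.3,fy=4.2*3.3/4.2,interpolation=cv2.INTER_CUBIC)
im=viewer.camera('top')[:,:,::-1]
b=cv2.resize(im[105:245,185:305],None,fx=3.3,fy=3.3,interpolation=cv2.INTER_CUBIC)
cv2.imwrite('pics/s4.png',cv2.hconcat([a,b]))
```

```text
10.9 [-0.0037  0.0018  0.2998] [3.14002657e+00 1.29027077e-04 1.74178889e+00] [-1.77985798  1.08626861  4.65099082]
```

View pics/s4.png

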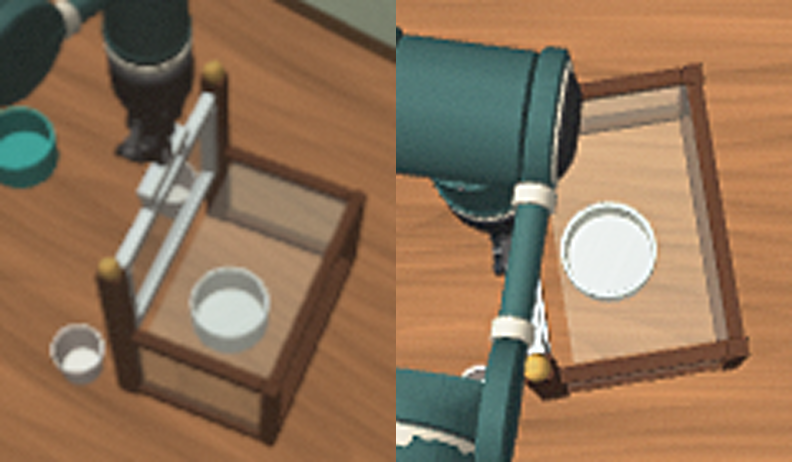

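The shut fingers are on the bar and the sash is moving (4.7 N). The bowl stands inside the case.

Request:
send_rows(
  motion=[0, 0, 0, 1, 0, 0, 0, 0, 0, 0, 1, 0, 0, 0, 0, 0, 0, 1, 0, 0, 0, 0, 0, 0, 1, 0, 0, 0, 0, 0, 0, 1, 0, 0, 0, 0, 0, 0, 1, 0, 0, 0, 0, 0, 0, 1, 0, 0, 0, 0, 0, 0, 1, 0, 0, 0, 0, 0, 0, 1, 0, 0, 0, 0, 0, 0, 0.7, 0, 0, 0, 0, 0, 0, 0.6, 0, 0, 0],
)

```text
time_s: 12.1
tcp_pos: [0.5369, -0.0384, 0.1953]
ee_rot: [3.141, 0.0, 1.742]
force: [3.1, -0.1, 4.0]
finger_gap: 0.0
finger_force: 2.2
```

Request:
send_rows(
  motion=[0, 0, 0, 0.4, 0, 0, 0, 0, 0, 0, 0.3, 0, 0, 0, 0, 0, 0, 0.2, 0, 0, 0, 0, 0, 0, 0, 0, 0, 0],
)

```text
time_s: 12.5
tcp_pos: [0.5363, -0.0383, 0.1866]
ee_rot: [-3.141, -0.0, 1.742]
force: [1.3, -0.9, 1.6]
finger_gap: -0.0001
finger_force: 1.1
```

Request:
send_rows(
  motion=[0, 0, 0, 0.2, 0, 0, 0, 0, 0, 0, 0.2, 0, 0, 0, 0, 0, 0, 0, 0, 0, 0],
)

```text
time_s: 12.8
tcp_pos: [0.5364, -0.0383, 0.185]
ee_rot: [-3.141, -0.0, 1.742]
force: [-3.3, 0.4, 13.7]
finger_gap: -0.0001
finger_force: 6.9
```

Request:
send_rows(
  motion=[0, 0, 0, 0.15, 0, 0, 0, 0, 0, 0, 0, 0, 0, 0],
)

```text
time_s: 13.0
tcp_pos: [0.5365, -0.0383, 0.1849]
ee_rot: [-3.141, 0.0, 1.742]
force: [-6.9, -0.0, 21.1]
finger_gap: -0.0003
finger_force: 10.3
```

Request:
send_rows(
  motion=[0, 0, 0, -0.6, 0, 0, 0, 0, 0, 0, -1, 0, 0, 0, 0, 0, 0, -2, 0, 0, 0, 0, 0, 0, -3, 0, 0, 0, 0, 0, 0, -4, 0, 0, 0, 0, 0, 0, -4, 0, 0, 0, 0, 0, 0, -4, 0, 0, 0, 0, 3, 0, 0, 0, 0, 0, 0, 4, 0, 0, 0, 0, 0, 0, 4, 0, 0, 0, 0, 0, 0, 4, 0, 0, 0, 0, 0, 0, 0, 0, 0, 0, 0],
)

```text
schema error: expected a multiple of 7 numbers
```

Run:
```python
from h import *
import cv2
s=manip.state();print(s['time_s'],cf(s['tcp_pos']),s['force'])
im=viewer.camera('side')[:,:,::-1]
a=cv2.resize(im[90:230,190:310],None,fx=3.3,fy=3.3,interpolation=cv2.INTER_CUBIC)
im=viewer.camera('top')[:,:,::-1]
b=cv2.resize(im[105:245,185:305],None,fx=3.3,fy=3.3,interpolation=cv2.INTER_CUBIC)
cv2.imwrite('pics/s5.png',cv2.hconcat([a,b]))
```

```text
13.0 [-0.0036  0.0011  0.1849] [-6.90478210e+00 -4.05140992e-03  2.10747740e+01]
```

View pics/s5.png

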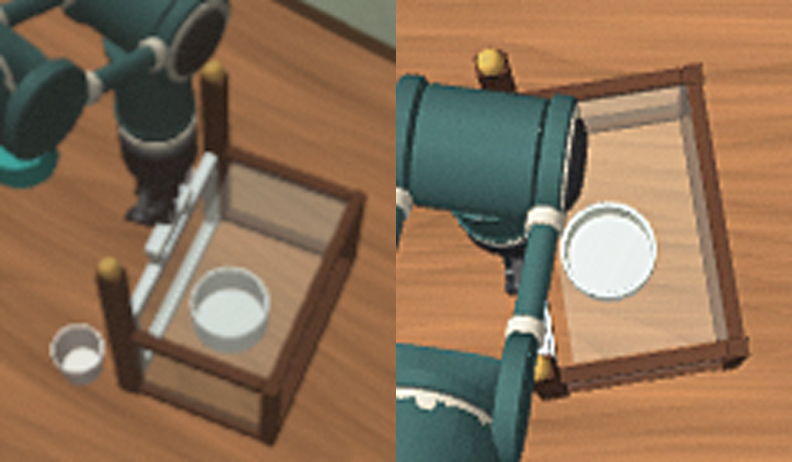

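The sash is at the bottom stop (21 N, handle at 0.185 m), with the bowl inside. The retreat call was refused for its row count, so I'm resending it.

Request:
send_rows(
  motion=[0, 0, 0, -0.6, 0, 0, 0, 0, 0, 0, -1, 0, 0, 0, 0, 0, 0, -2, 0, 0, 0, 0, 0, 0, -3, 0, 0, 0, 0, 0, 0, -4, 0, 0, 0, 0, 0, 0, -4, 0, 0, 0, 0, 0, 0, -4, 0, 0, 0, 0, 0, 0, 0, 0, 0, 0, 0, 0, 0, 0, 0, 0, 0],
)

```text
time_s: 14.0
tcp_pos: [0.5369, -0.0383, 0.3683]
ee_rot: [3.141, 0.0, 1.742]
force: [-0.1, 0.4, -0.9]
finger_gap: -0.0002
finger_force: 0.0
```

Run:
```python
from h import *
import cv2
s=manip.state();print(s['time_s'],cf(s['tcp_pos']),s['force'])
im=viewer.camera('wrist')[:,:,::-1]
cv2.imwrite('pics/w6.png',im)
```

```text
14.0 [-0.0035  0.0015  0.3683] [-0.11098957  0.39796637 -0.89612686]
```

View pics/w6.png

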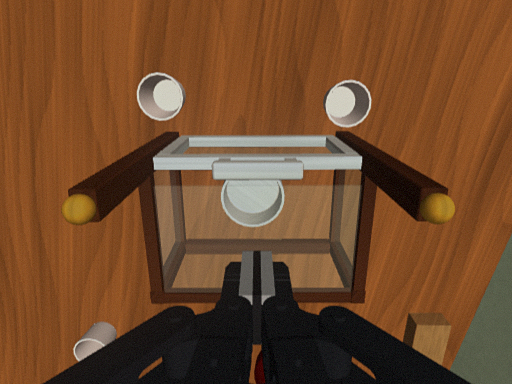

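The sash is down (handle at about 258,170), the bowl is inside (252,200), both cups are still standing, and the gripper is clear.

```bash
python3 -c "
from bench import manip
print(manip.finish_job())"
```

```text
the job is handed in; nothing more can be done
None
```

The aluminium bowl now stands wholly inside the case, the sash is all the way down and released, and the two cups flanking the opening are still standing where they were; the job is handed in at about 14 s.

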